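Scoop resin lumps into the mixing bowl

TASK

Pick up the steel scoop by its red handle, scoop the three amber resin lumps out of the white tray and tip them gently, from low above it, into the blue bowl, without touching the lumps with the fingers. Leave the bowl standing upright and lay the scoop flat on the table again, right way up and clear of the tray.

Things in the scene. Friction and masses are not known exactly. Their poses are not given: they have to be found in the camera images.
- scoop: Flat steel scoop, red handle, 160 g, lying flat. Origin: under the pan's middle; +x out of its open mouth, z up. Pan (mm): 102 wide (y), rear wall x=-46 (34 high), sides 34 high, 18 in front, up to x=+24; then a bare lip 78 wide, to x=+40; floor and lip 1.5 thick. Handle: level bar behind the rear wall, x -121 to -46, 20 wide, 18 high, centred at z=70; grip it from above, closing along y, near x=-75.
- tray: White open tray, fixed. Origin: centre of underside, z up, +x along its length. Outside 220 (x) by 134 (y) by 32 mm high, walls and floor 5 mm: inside 210 by 124, floor 5 mm up. Corners at the +x end cut off at 45 degrees, 20 mm. Lump centres at x +20 to +82, |y| under 28; the -x half is empty: room to set the scoop's pan down, mouth to +x, and push it under the lumps up to the +x wall.
- blue_bowl: Blue ceramic bowl, empty, 400 g, loose. Origin: centre of its underside, z up. Rim 150 mm across outside, 60 mm high, wall 4 mm. A clear glass bowl of the same size stands nearby and is not the one.
- lump0: One of three amber (orange-yellow) resin lumps in the tray: knobbly, roughly round, 28 mm across, 24 mm high, 12 g; smooth (friction about 0.35): it hardly rolls, slides to the scoop's rear wall when the mouth is tilted 25 degrees or more up (safest for carrying) and out of it when tipped about 45 degrees down. Origin: its centre, 11 mm above the tray floor at the start (all of it lies within 16 mm of that point); its axes mean nothing.
- lump1: Another of three amber (orange-yellow) resin lumps in the tray: knobbly, roughly round, 28 mm across, 24 mm high, 12 g; smooth (friction about 0.35): it hardly rolls, slides to the scoop's rear wall when the mouth is tilted 25 degrees or more up (safest for carrying) and out of it when tipped about 45 degrees down. Origin: its centre, 11 mm above the tray floor at the start (all of it lies within 16 mm of that point); its axes mean nothing.
- lump2: The last of three amber (orange-yellow) resin lumps in the tray: knobbly, roughly round, 28 mm across, 24 mm high, 12 g; smooth (friction about 0.35): it hardly rolls, slides to the scoop's rear wall when the mouth is tilted 25 degrees or more up (safest for carrying) and out of it when tipped about 45 degrees down. Origin: its centre, 11 mm above the tray floor at the start (all of it lies within 16 mm of that point); its axes mean nothing.
Things that resemble listed ones, but are neither listed nor needed, are in the scene too. What is shaped like the scoop but green or purple is not meant.

How it is judged:
By the outcome, as a careful person would: the job done as asked, in the order asked, and still so for the second after the job is handed in, with the robot touching nothing.
It also fails if it takes over 67 s, if anything falls off the work surface, if the arm or the gripper's body presses on something with over 40 N, if the wrist force passes 120 N, or if a joint passes its speed limit or range.

ROBOT

A 6-joint arm with a two-finger parallel gripper is mounted at the origin on the work surface. World frame = base frame: x ahead of the robot, y to its left, z up, the work surface at z = 0. Lengths are in m, angles in rad, forces in N, time in s.
With the tool pointing down it reaches from about 0.35 to 0.775 m from the base axis. Payload 5.5 kg.
Tool frame: the origin (TCP) lies midway between the tips of the shut fingers; the grasp point (between the pads) lies 19 mm behind it; z points along the fingers, x is the direction in which the jaws open and shut, and the axes are right-handed (so a half turn about z gives the same grasp; the last joint's range is limited). The gripper opens to 85 mm and grips with 20 to 120 N. Pads are 22 mm wide; open, the fingers measure 114 mm over their backs; the gripper's body (76 mm by 85 mm) begins 54 mm behind the grasp point. The pads swing forward as they close: fully open they stand 13 mm farther back than shut.
Start: joints at [-1.334, 0.313, 0.046, 1.304, 0, 1.431], TCP at [0.212, -0.535, 0.231] pointing down, gripper open.
Joint ranges: [-2.76, 2.76], [-0.86, 1.69], [-1.03, 1.26], [-2.2, 2.34], [-1.47, 1.5], [-3.14, 3.14]. Speed limits (rad/s): [2.57, 2.57, 3.14, 3.14, 3.14, 3.14].

INTERFACE

Orientations are given as a 3x3 rotation matrix whose columns are the frame's x, y, z axes.
In Python, from bench import arm gives the robot as it stands. The module is installed in compiled form; this text tells all that it offers.
- The arm moves only by the tool jog_arm, never from a script. Its argument "steps" is a list of rows, each a list of 6 numbers: the shift along the world's x, y, z in mm, then the turn, a rotation vector about the world's x, y, z in degrees. A call has 1 to 8 rows; each row shifts and turns the commanded pose from where the row before left it; what a row does not reach is not made up. A row lasts 1/12 s, in which the tool goes at most 41.7 mm and 7.16 degrees, less where a joint would pass 70% of its speed; a pose out of reach is approached as far as the arm can. A call is refused whole if a number of a shift passes 41.7 or a number of a turn 7.16, either way. A call with a gripper value outside its range is refused whole. "fingers" is the gripper's target within -1 to 1 (shut at 1, half-way at 0, fully open at -1), set as the call begins (left out, the last holds). The fingers move at their own pace and stop on an object; the grip force is fixed at half the most. Time passes only in rows, so rows that do not move let the fingers close. It gives the time, the measured TCP pose, the force and the opening at its end, in the units of the state.
- arm.state(): the state, without advancing time (a new reading comes with each control period).
- arm.grab_frame(name): name is "side" or "top"; returns a dict with "image" (420x560x3 uint8, red, green, blue), "camera_matrix" (3x3 intrinsics, pixels), "dist_coeffs" ([k1, k2, p1, p2, k3] as OpenCV has them; the pictures are not rectified), "pose" (4x4, takes a point from camera to world coordinates). Camera axes: x right, y up, looking along -z (the intrinsics and any distortion apply to the point x, -y, -z); pixel columns grow to the right and rows downward; lengths in m; the calibration is good to about 2 mm. A picture is of the moment at which its call begins. There is no depth.
- arm.close_job(): hands the job in, once; it reports no verdict.
Trained networks look in a picture, given as the dict that the camera call returned (one of the last four; its "shot" number tells which), for a name from the list of things; names that differ only in an ending like _2 or _b are one class to them, and where a whole thing is asked for, a point or a joint stands for the part that bears it (a point fixed in the world has none). Each returns a list of dicts, best first, with "score" (0 to 1); they miss things now and then, are a little off and sometimes report something else, mostly with a low value. They report only what shows in the picture. A call takes as long as a camera call. They do not tell look-alikes from the thing itself.
- arm.search_frame(picture, thing): "point" ([column, row] in pixels, amid what is visible of it).
- arm.spot_point(picture, thing): "point" ([column, row] in pixels: a listed point, or the origin of a listed thing).
The state is a dict: "time": time; "qpos": joint angles; "joint_velocities": joint speeds; "joint_torque": joint torques, N m; "tcp_pos": TCP position; "eef_rot": TCP orientation; "contact_force": force on the tool from outside, world axes, zero at the start; "torque": the same for the moment, N m; "width": finger opening in m.
Only numpy, scipy, OpenCV 4.12 (cv2) and the standard library are available. Lean on these libraries where they do the work, as an engineer would, in place of code of your own. Each camera call takes 0.05 s, during which the arm holds its last target.

## Working session

There is one attempt and no reset: what is moved stays moved. The work goes in short steps, Python scripts to look and compute and a tool call to move; the robot and the scene stay as the last step left them, time stands still between calls to the robot, and variables do not carry over. Pictures are saved under pics/ and viewed, and the job is handed in when it is done.

Besides the shell and the picture viewer there is one more tool, called after ">>>" by a JSON object that holds its "fn" and its "kwargs", one argument or row to a line. jog_arm: Moves the arm, as the interface text tells. Its arguments: {"type":"object","properties":{"steps":{"type":"array"},"fingers":{"type":"number"}},"required":["steps"]}

```bash
mkdir -p pics; cat > h.py <<'E'
from bench import arm
import numpy as np, cv2, pickle
np.set_printoptions(precision=4,suppress=True)
def grab(n,fn=None):
    f=arm.grab_frame(n)
    if fn: cv2.imwrite('pics/'+fn+'.png',f['image'][:,:,::-1])
    pickle.dump(f,open('last_%s.pkl'%n,'wb'))
    return f
F=np.diag([1,-1,-1.])
def ray(f,px):
    K=np.array(f['camera_matrix']);d=np.array(f['dist_coeffs']);P=np.array(f['pose'])
    u=cv2.undistortPoints(np.array([[px]],float),K,d)[0,0]
    v=P[:3,:3]@np.array([u[0],-u[1],-1]);return P[:3,3],v
def onz(f,px,z):
    o,v=ray(f,px);return o+v*(z-o[2])/v[2]
def proj(f,pts):
    K=np.array(f['camera_matrix']);d=np.array(f['dist_coeffs']);P=np.array(f['pose'])
    pc=(np.asarray(pts,float)-P[:3,3])@P[:3,:3]@F
    return cv2.projectPoints(pc,np.zeros(3),np.zeros(3),K,d)[0][:,0]
E
python3 - <<'E'
from h import *
fs={n:grab(n,n+'0') for n in('top','side')}
for n,f in fs.items():
    print(n,np.array(f['pose']),f['camera_matrix'][0],f['dist_coeffs'])
    for t in('scoop','tray','blue_bowl','lump0'):
        for g in(arm.search_frame,arm.spot_point):
            print(t,g.__name__,[(np.round(r['point'],1).tolist(),round(r['score'],2)) for r in g(f,t)])
print(arm.state())
E
```

```text
top [[ 0.0263  0.9978 -0.0604  0.3689]
 [-0.9996  0.0257 -0.0092  0.0437]
 [-0.0077  0.0607  0.9981  1.3057]
 [ 0.      0.      0.      1.    ]] [489.4008   0.     284.3218] [-0.1486  0.      0.      0.      0.    ]
scoop call [([188.3, 297.1], 0.58), ([378.1, 264.0], 0.57)]
scoop call [([184.1, 295.3], 0.85), ([373.5, 268.2], 0.8), ([298.1, 172.1], 0.7)]
tray call [([380.4, 184.4], 0.71)]
tray call [([376.8, 185.8], 0.84)]
blue_bowl call [([195.9, 188.5], 0.71)]
blue_bowl call [([196.0, 194.0], 0.59)]
lump0 call [([348.0, 185.6], 0.66), ([366.1, 177.7], 0.43), ([368.8, 195.6], 0.39)]
lump0 call [([347.9, 185.0], 0.49), ([366.1, 180.5], 0.39), ([370.2, 193.9], 0.38)]
side [[ 0.9989  0.0412 -0.0227  0.4101]
 [-0.0459  0.7463 -0.664  -0.5053]
 [-0.0104  0.6643  0.7474  0.6527]
 [ 0.      0.      0.      1.    ]] [396.5864   0.     281.241 ] [-0.0741  0.      0.      0.      0.    ]
scoop call [([191.2, 142.2], 0.84), ([325.1, 211.0], 0.74), ([215.6, 319.8], 0.58)]
scoop call [([331.5, 217.5], 0.93), ([192.5, 142.4], 0.81), ([209.0, 314.4], 0.75)]
tray call [([340.1, 322.0], 0.97)]
tray
[... 173 characters left out ...]
321.6, 299.1], 0.74), ([343.9, 293.5], 0.58), ([328.2, 272.3], 0.51)]
lump0 call [([321.8, 301.9], 0.72), ([328.1, 271.6], 0.62), ([344.6, 292.6], 0.43)]
{'time': 0.9, 'qpos': array([-1.3336,  0.3131,  0.0461,  1.3036,  0.    ,  1.4312]), 'joint_velocities': array([-0.0029,  0.0013,  0.0009,  0.0013,  0.0012, -0.0003]), 'joint_torque': array([  0.0004, -48.0449,  29.8813,   0.0002,  -0.    ,  -0.    ]), 'tcp_pos': array([ 0.2116, -0.5347,  0.2314]), 'eef_rot': array([[ 0.368 , -0.9298,  0.0001],
       [-0.9298, -0.368 , -0.0002],
       [ 0.0002,  0.    , -1.    ]]), 'contact_force': array([0.5458, 0.4393, 0.4075]), 'torque': array([ 0.0334, -0.0227,  0.0033]), 'width': 0.08534892423995817}
```

View pics/top0.png

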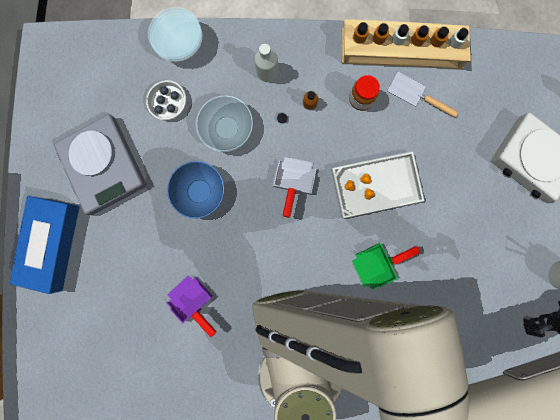

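View pics/side0.png

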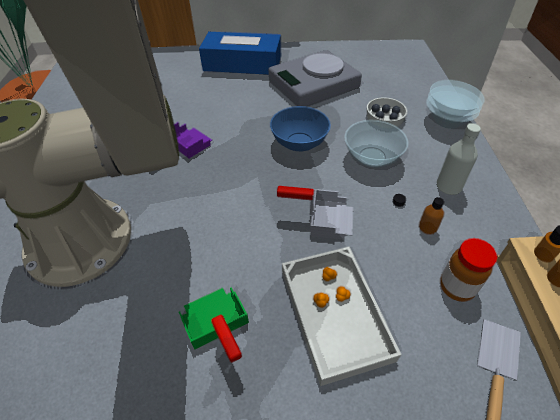

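```bash
python3 - <<'E'
import cv2
a=cv2.imread('pics/top0.png')
cv2.imwrite('pics/t_crop.png',cv2.resize(a[140:235,265:435],None,fx=4.6,fy=4.6,interpolation=cv2.INTER_CUBIC))
b=cv2.imread('pics/side0.png')
cv2.imwrite('pics/s_crop.png',cv2.resize(b[175:390,265:415],None,fx=2.7,fy=2.7,interpolation=cv2.INTER_CUBIC))
cv2.imwrite('pics/s_crop2.png',cv2.resize(b[175:245,265:365],None,fx=8,fy=8,interpolation=cv2.INTER_CUBIC))
E
```

```text
(no output)
```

View pics/t_crop.png

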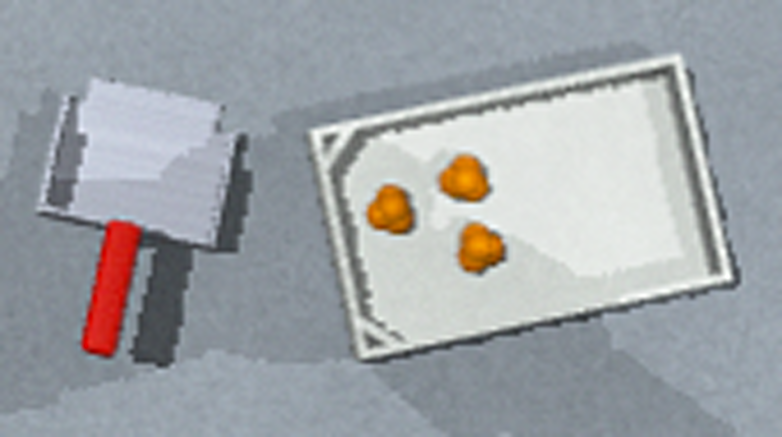

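View pics/s_crop.png

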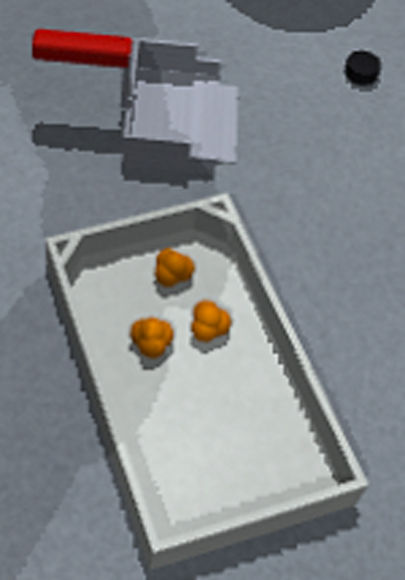

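View pics/s_crop2.png

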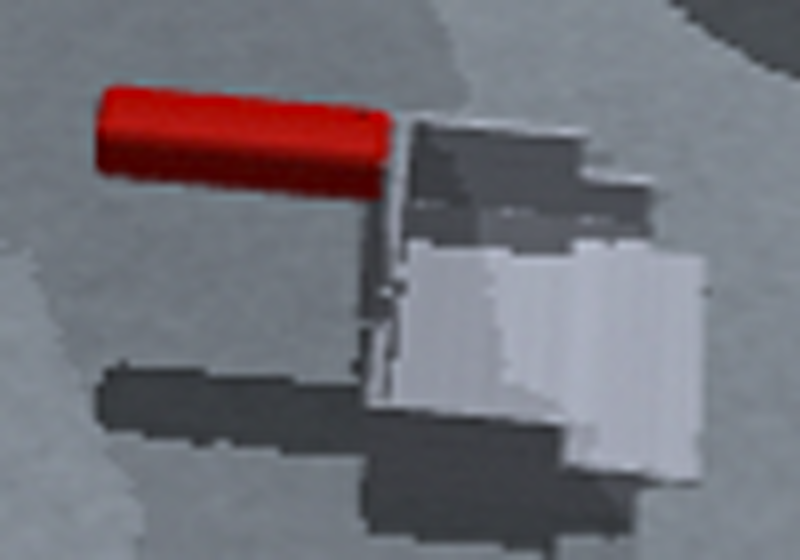

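```bash
cat > fit0.py <<'E'
from h import *
from scipy.optimize import least_squares
ft=pickle.load(open('last_top.pkl','rb'));fs=pickle.load(open('last_side.pkl','rb'))
T=lambda p:(np.array(p)+.5)/4.6-.5+[265,140]
S=lambda p:(np.array(p)+.5)/2.7-.5+[265,175]
S2=lambda p:(np.array(p)+.5)/8-.5+[265,175]
def fit(corr,x0):
    def w(q,L):
        c,s=np.cos(q[2]),np.sin(q[2]);L=np.array(L)/1000
        return np.c_[c*L[:,0]-s*L[:,1]+q[0],s*L[:,0]+c*L[:,1]+q[1],L[:,2]]
    def r(q): return np.concatenate([(proj(f,w(q,L))-np.array(p)).ravel() for f,L,p in corr])
    s=least_squares(r,x0,loss='soft_l1');print(s.x,np.degrees(s.x[2]));print(r(s.x).reshape(-1,2));return s.x
R=[(110,-67,32),(-110,-67,32),(-110,67,32),(110,67,32)]
tray=fit([(ft,R,T([(310,130),(682,55),(738,285),(362,360)])),(fs,[R[3],R[0],R[1],R[2]],S([(47,240),(228,195),(368,485),(152,552)]))],[.43,-.15,1.6])
L=[(40,39,1.5),(40,-39,1.5),(-46,51,34),(-46,-51,34),(-121,0,79)]
sc=fit([(ft,L,T([(93,80),(222,103),(40,210),(220,248),(98,355)])),(fs,L,S2([(705,258),(697,480),(415,122),(370,405),(102,108)]))],[.43,0,0])
def toL(q,p):
    c,s=np.cos(q[2]),np.sin(q[2]);d=p[:2]-q[:2];return np.array([c*d[0]+s*d[1],-s*d[0]+c*d[1]])
for f,pts in((ft,T([(391,210),(465,178),(481,247)])),(fs,S([(173,267),(211,320),(151,336)]))):
    for p in pts:
        w=onz(f,p,.018);print('lump',w,toL(tray,w)*1000)
# bowl: blue rim ellipse in top: 
print('bowl',onz(ft,(195.9,188.5),.06),onz(ft,(196,194),.0),onz(fs,(301.6,141.6),0))
for px in [(168,189),(224,189),(196,161),(196,218)]: print(onz(ft,px,.06))
E
python3 fit0.py
```

```text
[ 0.5133 -0.1905  1.8002] 103.14204852518291
[[ 0.4877  0.0056]
 [ 0.2815  0.0154]
 [-0.8061 -0.6692]
 [-0.1317 -0.0217]
 [-0.4329 -0.7598]
 [-0.1686 -0.6405]
 [ 0.0167  0.487 ]
 [ 0.13    0.4385]]
[ 0.5396  0.0269 -0.1857] -10.637650497893807
[[ 0.0634 -0.7187]
 [ 0.3816  0.3055]
 [ 0.0911 -0.123 ]
 [-0.8267 -0.2237]
 [ 0.4804 -0.2216]
 [ 0.2735 -0.0964]
 [ 0.4794  0.4024]
 [-1.468  -1.0386]
 [-0.1093  0.1911]
 [-0.5072 -0.1629]]
lump [ 0.5104 -0.1157  0.018 ] [ 73.5126 -14.1973]
lump [ 0.5302 -0.1583  0.018 ] [ 27.5287 -23.7383]
lump [ 0.4905 -0.1682  0.018 ] [26.9836 17.1879]
lump [ 0.5096 -0.1179  0.018 ] [ 71.5682 -12.866 ]
lump [ 0.5298 -0.1601  0.018 ] [ 25.9454 -22.9319]
lump [ 0.4887 -0.1696  0.018 ] [26.0287 19.1954]
bowl [0.4875 0.2839 0.06  ] [0.4784 0.2946 0.    ] [0.492  0.2872 0.    ]
[0.4846 0.3569 0.06  ]
[0.488  0.2111 0.06  ]
[0.5589 0.2866 0.06  ]
[0.4117 0.2808 0.06  ]
```

>>> {"fn": "jog_arm", "kwargs": {
  "steps": [
    [11.5,26,-3,0,0,6.7],
    [11.5,26,-3,0,0,6.7],
    [11.5,26,-3,0,0,6.7],
    [11.5,26,-3,0,0,6.7],
    [11.5,26,-3,0,0,6.7],
    [11.5,26,-3,0,0,6.7],
    [11.5,26,-3,0,0,6.7],
    [11.5,26,-3,0,0,6.7]
  ],
  "fingers": -1
}}

```text
time: 1.57
tcp_pos: [0.3039, -0.3255, 0.2073]
eef_rot: [[0.968, -0.25, 0.0], [-0.25, -0.968, -0.0], [0.001, 0.0, -1.0]]
contact_force: [-0.0, -0.0, -0.8]
width: 0.0858
```

>>> {"fn": "jog_arm", "kwargs": {
  "steps": [
    [11.5,26,-3,0,0,6.7],
    [11.5,26,-3,0,0,6.7],
    [11.5,26,-3,0,0,6.7],
    [11.5,26,-3,0,0,6.7],
    [11.5,26,-3,0,0,6.7],
    [11.5,26,-3,0,0,6.7],
    [11.5,26,-3,0,0,6.7],
    [11.5,26,-3,0,0,6.7]
  ]
}}

```text
time: 2.23
tcp_pos: [0.396, -0.1174, 0.1835]
eef_rot: [[0.776, 0.631, 0.001], [0.631, -0.776, -0.0], [0.0, 0.001, -1.0]]
contact_force: [0.7, 0.4, 0.1]
width: 0.0854
```

>>> {"fn": "jog_arm", "kwargs": {
  "steps": [
    [11.5,26,-3,0,0,6.7],
    [11.5,26,-3,0,0,6.7],
    [11.5,26,-3,0,0,6.7],
    [11.5,26,-3,0,0,6.7],
    [11.5,26,-3,0,0,6.7],
    [11.5,26,-3,0,0,6.7],
    [0,0,0,0,0,0]
  ]
}}

```text
time: 2.82
tcp_pos: [0.466, 0.0408, 0.165]
eef_rot: [[0.182, 0.983, 0.001], [0.983, -0.182, 0.002], [0.002, 0.001, -1.0]]
contact_force: [-0.5, -0.0, 0.3]
width: 0.0851
```

```bash
python3 - <<'E'
from h import *
s=arm.state();print(s['time'],s['qpos'],s['tcp_pos']);print(s['eef_rot'],s['contact_force'],s['width'])
g=np.array([.4659,.0407,.051]);print('to go mm',(g-s['tcp_pos'])*1000,'yaw',79.36-np.degrees(np.arctan2(s['eef_rot'][1,0],s['eef_rot'][0,0])))
f=grab('top','top1')
E
```

```text
2.8167 [-0.0856  0.1391 -0.344   1.0868  0.0017  0.0975] [0.466  0.0408 0.165 ]
[[ 0.182   0.9833  0.0011]
 [ 0.9833 -0.182   0.0016]
 [ 0.0017  0.0007 -1.    ]] [-0.4944 -0.0443  0.3133] 0.0851440433617108
to go mm [  -0.0506   -0.1193 -113.9947] yaw -0.15113148861809123
```

View pics/top1.png

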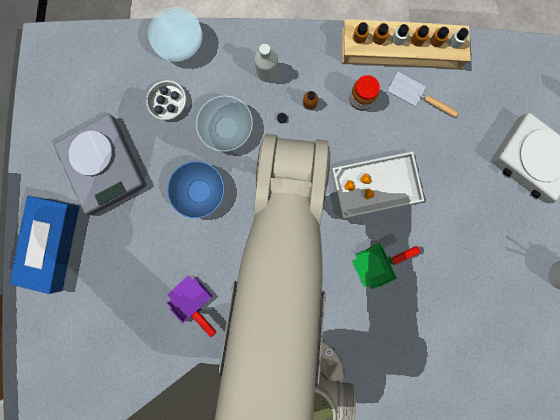

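>>> {"fn": "jog_arm", "kwargs": {
  "steps": [
    [0,0,-20,0,0,0],
    [0,0,-30,0,0,0],
    [0,0,-25,0,0,0],
    [0,0,-20,0,0,0],
    [0,0,-12,0,0,0],
    [0,0,-7,0,0,0],
    [0,0,0,0,0,0]
  ]
}}

```text
time: 3.45
tcp_pos: [0.4632, 0.0366, 0.0501]
eef_rot: [[0.193, 0.981, -0.003], [0.981, -0.193, 0.0], [-0.0, -0.003, -1.0]]
contact_force: [0.8, -0.0, 0.7]
width: 0.0851
```

>>> {"fn": "jog_arm", "kwargs": {
  "steps": [
    [0,0,0,0,0,0],
    [0,0,0,0,0,0],
    [0,0,0,0,0,0],
    [0,0,0,0,0,0],
    [0,0,0,0,0,0],
    [0,0,0,0,0,0],
    [0,0,0,0,0,0],
    [0,0,0,0,0,0]
  ],
  "fingers": 1
}}

```text
time: 4.12
tcp_pos: [0.465, 0.0374, 0.0519]
eef_rot: [[0.191, 0.982, 0.001], [0.982, -0.191, 0.0], [0.0, 0.001, -1.0]]
contact_force: [-1.7, 0.8, 5.2]
width: 0.019
```

```bash
python3 - <<'E'
from h import *
s=arm.state();print(s['time'],s['qpos'],s['tcp_pos']);print(s['eef_rot'],s['contact_force'],s['width'])
f=grab('side','side1');a=cv2.imread('pics/side1.png')
cv2.imwrite('pics/side1c.png',cv2.resize(a[120:270,200:400],None,fx=4,fy=4))
E
```

```text
4.1167 [-0.0922  0.2442 -0.5215  0.8041  0.0001  0.0998] [0.465  0.0374 0.0519]
[[ 0.1909  0.9816  0.001 ]
 [ 0.9816 -0.1909  0.    ]
 [ 0.0002  0.001  -1.    ]] [-1.6526  0.7557  5.1736] 0.01897795062599492
```

View pics/side1c.png

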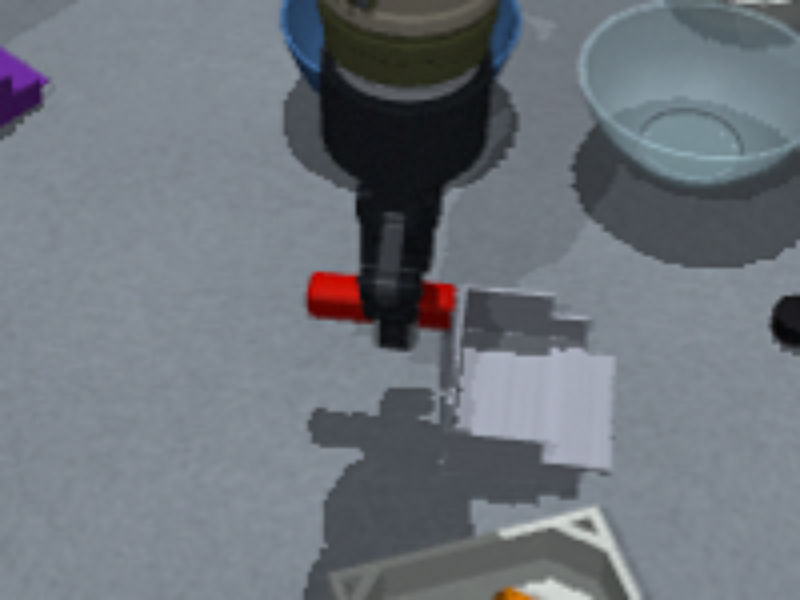

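>>> {"fn": "jog_arm", "kwargs": {
  "steps": [
    [0,0,10,0,0,0],
    [0,0,30,0,0,0],
    [0,0,30,0,0,0],
    [4.5,-20.6,20,0,0,6.7],
    [4.5,-20.6,0,0,0,6.7],
    [4.5,-20.6,0,0,0,6.7],
    [4.5,-20.6,0,0,0,6.7],
    [4.5,-20.6,0,0,0,6.7]
  ]
}}

```text
time: 4.83
tcp_pos: [0.4867, -0.0665, 0.141]
eef_rot: [[-0.388, 0.922, -0.001], [0.922, 0.388, 0.0], [0.0, -0.001, -1.0]]
contact_force: [0.5, 0.7, -2.1]
width: 0.019
```

>>> {"fn": "jog_arm", "kwargs": {
  "steps": [
    [4.5,-20.6,0,0,0,6.7],
    [4.5,-20.6,0,0,0,6.7],
    [4.5,-20.6,0,0,0,6.7],
    [4.5,-20.6,0,0,0,6.7],
    [4.5,-20.6,0,0,0,6.7],
    [4.5,-20.6,0,0,0,6.7],
    [4.5,-20.6,0,0,0,6.7],
    [4.5,-20.6,0,0,0,6.7]
  ]
}}

```text
time: 5.5
tcp_pos: [0.5226, -0.2313, 0.1405]
eef_rot: [[-0.972, 0.235, -0.002], [0.235, 0.972, 0.001], [0.002, 0.0, -1.0]]
contact_force: [-0.5, 0.4, -2.6]
width: 0.019
```

>>> {"fn": "jog_arm", "kwargs": {
  "steps": [
    [4.5,-20.6,0,0,0,6.7],
    [4.5,-20.6,0,0,0,6.7],
    [4.5,-20.6,0,0,0,6.7],
    [4.5,-20.6,0,0,0,6.7],
    [0,0,0,0,0,0],
    [0,0,0,0,0,0]
  ]
}}

```text
time: 6.0
tcp_pos: [0.5406, -0.3138, 0.1401]
eef_rot: [[-0.975, -0.22, -0.001], [-0.22, 0.975, 0.001], [0.001, 0.001, -1.0]]
contact_force: [-0.3, 0.8, -2.4]
width: 0.0191
```

```bash
python3 - <<'E'
from h import *
s=arm.state();print(s['time'],s['qpos'],s['tcp_pos']);print(s['eef_rot'],s['contact_force'],s['width'])
g=np.array([.5418,-.3125,.058]);print('to go mm',(g-s['tcp_pos'])*1000,'yaw',193.14-np.degrees(np.arctan2(s['eef_rot'][1,0],s['eef_rot'][0,0])))
f=grab('side','side2');f=grab('top','top2');a=cv2.imread('pics/side2.png');b=cv2.imread('pics/top2.png')
cv2.imwrite('pics/s2t2.png',np.hstack([cv2.resize(a[230:420,250:420],(400,447)),cv2.resize(b[120:260,310:440],(400,430))[:,:] if 0 else cv2.resize(b[120:260,310:440],(400,447))]))
E
```

```text
6.0 [-0.6541  0.449   0.0208  1.1443 -0.0002 -2.4472] [ 0.5406 -0.3138  0.1401]
[[-0.9754 -0.2204 -0.0015]
 [-0.2204  0.9754  0.0009]
 [ 0.0012  0.0012 -1.    ]] [-0.2709  0.8451 -2.4455] 0.01906690745787218
to go mm [  1.185    1.2644 -82.122 ] yaw 360.4076367743562
```

View pics/s2t2.png

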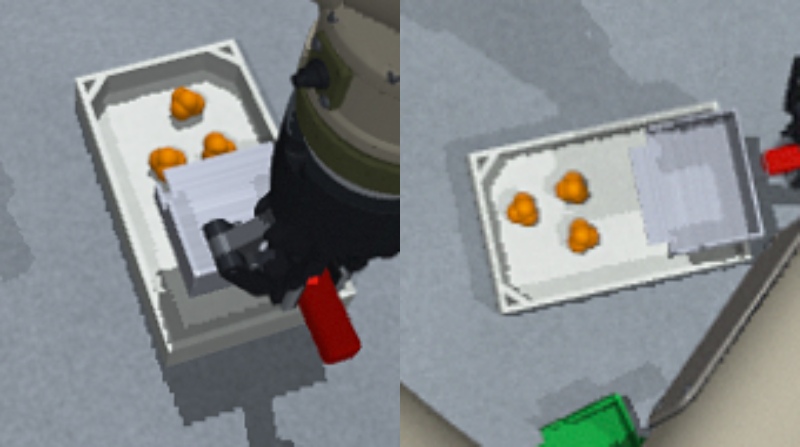

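```bash
cat >> h.py <<'E'
def scoop_pts(s,L,gx=-75.3,gz=51.9):
    # scoop local: x=mouth = -tool y? ; tool x = scoop y dir, tool z = -scoop z
    R=np.array(s['eef_rot']); Rs=np.c_[np.cross(R[:,0],-R[:,2]),R[:,0],-R[:,2]]
    return s['tcp_pos']+ (np.array(L,float)-[gx,0,gz])/1000@Rs.T
def draw(f,w,img=None,c=(0,255,0)):
    img=f['image'][:,:,::-1].copy() if img is None else img
    for p in proj(f,w): cv2.circle(img,tuple(int(round(v)) for v in p),1,c,-1)
    return img
OUT=[(40,39,1.5),(40,-39,1.5),(-46,51,34),(-46,-51,34),(24,51,18),(24,-51,18),(-121,10,79),(-121,-10,79),(-46,51,0),(-46,-51,0)]
E
python3 - <<'E'
from h import *
s=arm.state()
f=pickle.load(open('last_top.pkl','rb'));g=pickle.load(open('last_side.pkl','rb'))
w=scoop_pts(s,OUT);print(w[:4])
a=draw(g,w);b=draw(f,w)
cv2.imwrite('pics/o2.png',np.hstack([cv2.resize(a[230:400,250:400],(400,453)),cv2.resize(b[140:230,340:440],(400,360)) if 0 else cv2.resize(b[130:243,340:440],(400,453))]))
E
```

```text
[[ 0.4767 -0.2083  0.0903]
 [ 0.5528 -0.191   0.0902]
 [ 0.4842 -0.2949  0.1227]
 [ 0.5836 -0.2723  0.1226]]
```

View pics/o2.png

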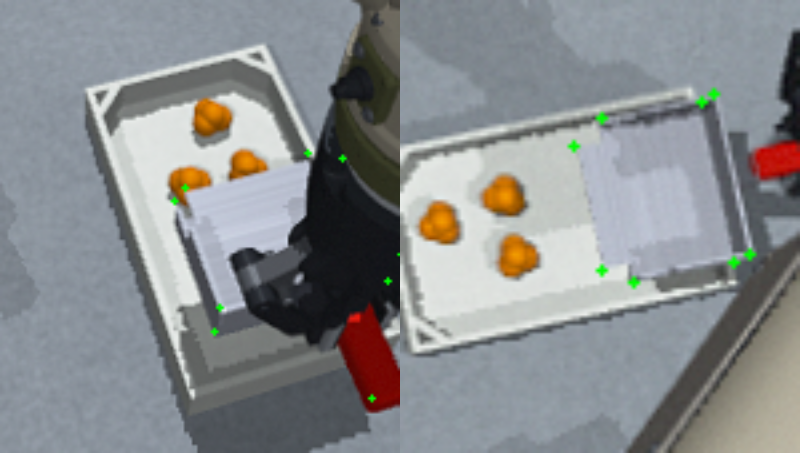

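```bash
python3 - <<'E'
import cv2
a=cv2.imread('pics/side2.png');b=cv2.imread('pics/top2.png')
cv2.imwrite('pics/s2z.png',cv2.resize(a[290:375,305:405],None,fx=7,fy=7,interpolation=cv2.INTER_CUBIC))
cv2.imwrite('pics/t2z.png',cv2.resize(b[145:210,375:445],None,fx=9,fy=9,interpolation=cv2.INTER_CUBIC))
E
```

```text
(no output)
```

View pics/s2z.png

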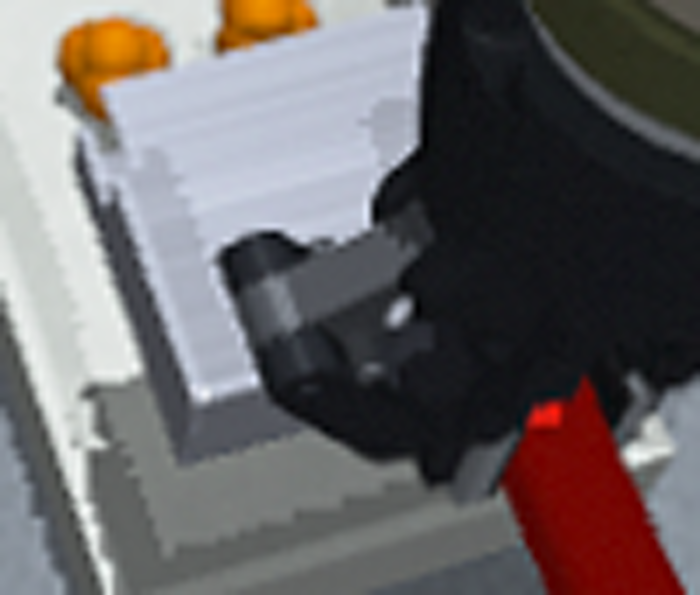

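View pics/t2z.png

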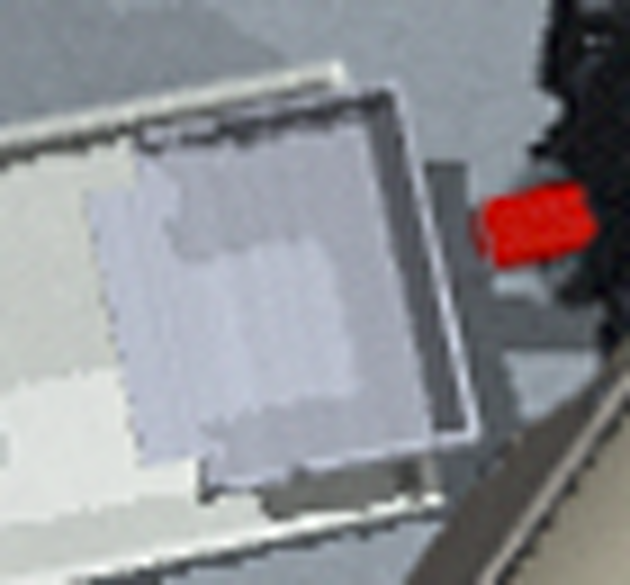

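```bash
python3 - <<'E'
from h import *
from scipy.optimize import least_squares
from scipy.spatial.transform import Rotation as Ro
s=arm.state()
f=pickle.load(open('last_top.pkl','rb'));g=pickle.load(open('last_side.pkl','rb'))
T=lambda p:(np.array(p)+.5)/9-.5+[375,145]
S=lambda p:(np.array(p)+.5)/7-.5+[305,290]
C=[(f,[(40,39,1.5),(40,-39,1.5),(-46,51,34),(-46,-51,34)],T([(143,465),(88,192),(475,435),(395,88)])),
(g,[(40,39,1.5),(-46,51,34),(-46,51,0),(24,51,18)],S([(100,90),(198,405),(182,462),(78,140)]))]
def r(q,full=1):
    Rl=Ro.from_rotvec(q[3:]).as_matrix()
    o=[]
    for c,L,p in C:
        Lg=(np.array(L,float)-[-75.3,0,70])@Rl.T+q[:3]*1000+[-75.3,0,70]
        o.append((proj(c,scoop_pts(s,Lg))-p).ravel())
    return np.concatenate(o)
q=least_squares(lambda q:np.r_[r(q),q[:3]/.003],np.zeros(6)).x
print(q[:3]*1000,np.degrees(q[3:]));print(r(q).reshape(-1,2));print(r(0*q).reshape(-1,2))
E
```

```text
[-0.6564  0.7757 -1.4085] [-1.3902  1.5957  0.4405]
[[-0.051   0.323 ]
 [-0.523   0.4445]
 [ 0.3213  0.572 ]
 [ 0.281  -1.2414]
 [ 0.2824  0.3641]
 [-0.3963 -0.4884]
 [ 0.4914  0.8914]
 [-0.1974 -0.9725]]
[[-0.7105  0.3859]
 [-1.1185  0.4198]
 [-0.0985  0.57  ]
 [-0.1136 -1.2657]
 [-0.1286 -2.9105]
 [-0.6192 -2.8831]
 [-0.4914 -1.8227]
 [-0.3906 -4.1426]]
```

>>> {"fn": "jog_arm", "kwargs": {
  "steps": [
    [1,1,-15,1.46,0.33,0],
    [1,1,-20,0,0,0],
    [0,0,-20,0,0,0],
    [0,0,-13,0,0,0],
    [0,0,-7,0,0,0],
    [0,0,-3,0,0,0],
    [0,0,0,0,0,0]
  ]
}}

```text
time: 6.68
tcp_pos: [0.5427, -0.3101, 0.0623]
eef_rot: [[-0.975, -0.223, -0.007], [-0.223, 0.974, 0.027], [0.001, 0.028, -1.0]]
contact_force: [0.1, 0.2, -1.3]
width: 0.0193
```

```bash
python3 - <<'E'
from h import *
s=arm.state();print(s['time'],s['tcp_pos']);print(s['eef_rot'],s['contact_force'],s['torque'],s['width'])
f=grab('side','side3');f=grab('top','top3');a=cv2.imread('pics/side3.png');b=cv2.imread('pics/top3.png')
cv2.imwrite('pics/s3t3.png',np.hstack([cv2.resize(a[230:400,250:400],(400,453)),cv2.resize(b[130:243,340:440],(400,453))]))
E
```

```text
6.6833 [ 0.5427 -0.3101  0.0623]
[[-0.9748 -0.2232 -0.0073]
 [-0.2233  0.9744  0.0269]
 [ 0.0011  0.0278 -0.9996]] [ 0.0825  0.2066 -1.2616] [-0.1294  0.0101  0.0075] 0.019252262314124823
```

View pics/s3t3.png

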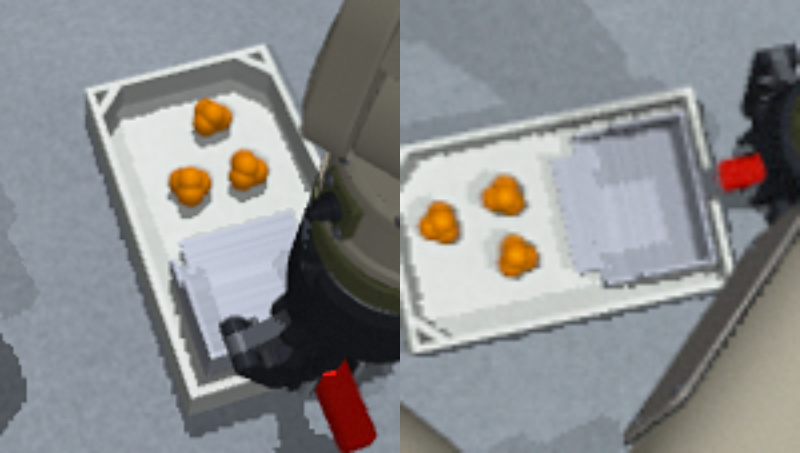

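>>> {"fn": "jog_arm", "kwargs": {
  "steps": [
    [0,0,-2,0,0,0],
    [0,0,-1,0,0,0],
    [0,0,0,0,0,0]
  ]
}}

```text
time: 7.03
tcp_pos: [0.5433, -0.3111, 0.0608]
eef_rot: [[-0.975, -0.223, -0.005], [-0.223, 0.974, 0.025], [-0.001, 0.025, -1.0]]
contact_force: [-0.0, -0.4, -2.0]
width: 0.0192
```

>>> {"fn": "jog_arm", "kwargs": {
  "steps": [
    [0,0,-2,0,0,0],
    [0,0,0,0,0,0]
  ]
}}

```text
time: 7.2
tcp_pos: [0.543, -0.3109, 0.0583]
eef_rot: [[-0.975, -0.223, -0.006], [-0.223, 0.974, 0.025], [0.0, 0.026, -1.0]]
contact_force: [0.2, 0.2, -1.8]
width: 0.0188
```

>>> {"fn": "jog_arm", "kwargs": {
  "steps": [
    [0,0,-1.5,0,0,0],
    [0,0,0,0,0,0]
  ]
}}

```text
time: 7.37
tcp_pos: [0.5429, -0.3108, 0.0566]
eef_rot: [[-0.975, -0.223, -0.006], [-0.223, 0.974, 0.026], [0.0, 0.026, -1.0]]
contact_force: [0.3, 0.1, -1.6]
width: 0.0188
```

>>> {"fn": "jog_arm", "kwargs": {
  "steps": [
    [0,0,-1.5,0,0,0],
    [0,0,0,0,0,0]
  ]
}}

```text
time: 7.53
tcp_pos: [0.5432, -0.3112, 0.0563]
eef_rot: [[-0.975, -0.223, -0.005], [-0.223, 0.974, 0.025], [-0.0, 0.025, -1.0]]
contact_force: [-2.3, -0.1, 2.8]
width: 0.0192
```

>>> {"fn": "jog_arm", "kwargs": {
  "steps": [
    [0,0,-1,0,0,0],
    [0,0,0,0,0,0]
  ]
}}

```text
time: 7.7
tcp_pos: [0.5433, -0.3115, 0.056]
eef_rot: [[-0.975, -0.223, -0.005], [-0.223, 0.975, 0.024], [-0.001, 0.024, -1.0]]
contact_force: [-2.8, 0.6, 6.9]
width: 0.019
```

>>> {"fn": "jog_arm", "kwargs": {
  "steps": [
    [-1.1,4.9,0,0,0,0],
    [-1.6,6.8,0,0,0,0],
    [-1.6,6.8,0,0,0,0],
    [-1.6,6.8,0,0,0,0],
    [-1.6,6.8,0,0,0,0],
    [-1.6,6.8,0,0,0,0],
    [-1.6,6.8,0,0,0,0]
  ]
}}

```text
time: 8.28
tcp_pos: [0.5341, -0.2668, 0.0564]
eef_rot: [[-0.975, -0.223, -0.002], [-0.223, 0.975, 0.022], [-0.003, 0.021, -1.0]]
contact_force: [0.6, -1.9, 6.3]
width: 0.0189
```

```bash
python3 - <<'E'
from h import *
s=arm.state();print(s['time'],s['tcp_pos']);print(s['eef_rot'],s['contact_force'],s['torque'],s['width'])
d=s['tcp_pos'][:2]-[.5133,-.1905];print(-.2274*d[0]+.9738*d[1]+.0746,-.9738*d[0]-.2274*d[1])
f=grab('side','side4');f=grab('top','top4');a=cv2.imread('pics/side4.png');b=cv2.imread('pics/top4.png')
cv2.imwrite('pics/s4t4.png',np.hstack([cv2.resize(a[230:400,250:400],(400,453)),cv2.resize(b[130:243,340:440],(400,453))]))
E
```

```text
8.2833 [ 0.5341 -0.2668  0.0564]
[[-0.9749 -0.2227 -0.0019]
 [-0.2227  0.9747  0.0215]
 [-0.003   0.0214 -0.9998]] [ 0.5879 -1.9462  6.3378] [-0.5197 -0.0185  0.0359] 0.01885393111424731
-0.004436848204693131 -0.0028828634150182553
```

View pics/s4t4.png

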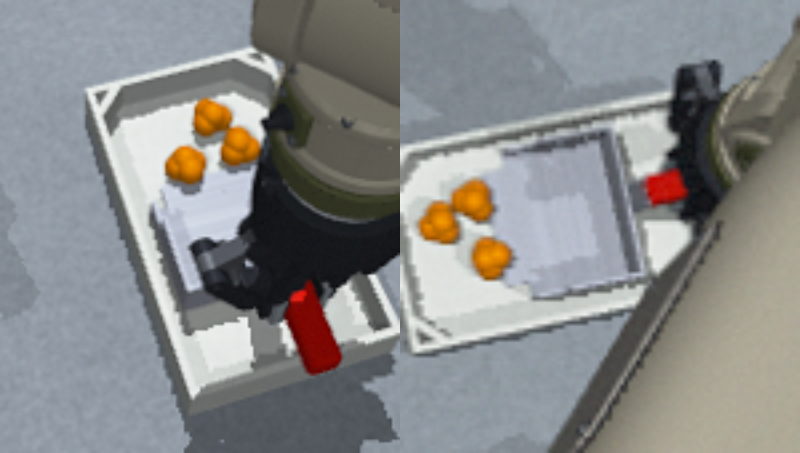

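>>> {"fn": "jog_arm", "kwargs": {
  "steps": [
    [-1.8,6.8,0,0,0,0],
    [-1.8,6.8,0,0,0,0],
    [-1.8,6.8,0,0,0,0],
    [-1.8,6.8,0,0,0,0],
    [-1.7,6.8,0,0,0,0],
    [-1.6,6.8,0,0,0,0],
    [-1.6,6.8,0,0,0,0]
  ]
}}

```text
time: 8.97
tcp_pos: [0.5222, -0.2193, 0.0564]
eef_rot: [[-0.975, -0.223, -0.001], [-0.223, 0.975, 0.021], [-0.003, 0.021, -1.0]]
contact_force: [0.5, -1.6, 4.6]
width: 0.0192
```

```bash
python3 - <<'E'
from h import *
s=arm.state();print(s['time'],s['tcp_pos']);print(s['eef_rot'],s['contact_force'],s['torque'],s['width'])
d=s['tcp_pos'][:2]-[.5133,-.1905];print(-.2274*d[0]+.9738*d[1]+.0746,-.9738*d[0]-.2274*d[1])
f=grab('side','side5');f=grab('top','top5');a=cv2.imread('pics/side5.png');b=cv2.imread('pics/top5.png')
cv2.imwrite('pics/s5t5.png',np.hstack([cv2.resize(a[230:400,250:400],(400,453)),cv2.resize(b[130:243,340:440],(400,453))]))
E
```

```text
8.9667 [ 0.5222 -0.2193  0.0564]
[[-0.9749 -0.2226 -0.0015]
 [-0.2226  0.9747  0.0214]
 [-0.0033  0.0212 -0.9998]] [ 0.4764 -1.6433  4.6142] [-0.5516  0.0778 -0.0086] 0.019204704642159114
0.044555959241883575 -0.0021331642653350255
```

View pics/s5t5.png

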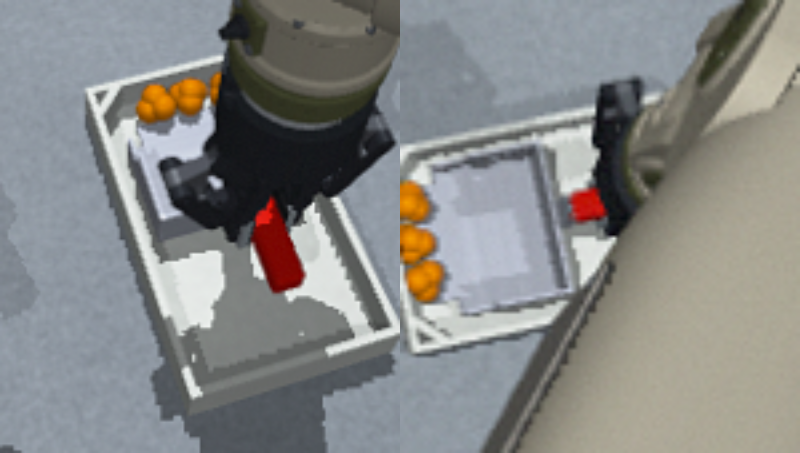

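>>> {"fn": "jog_arm", "kwargs": {
  "steps": [
    [-0.9,3.9,0,0,0,0],
    [-0.9,3.9,0,0,0,0],
    [-0.9,3.9,0,0,0,0],
    [-0.9,3.9,0,0,0,0],
    [0,0,0,0,0,0]
  ]
}}

```text
time: 9.48
tcp_pos: [0.5184, -0.203, 0.0563]
eef_rot: [[-0.975, -0.223, -0.002], [-0.223, 0.975, 0.022], [-0.003, 0.022, -1.0]]
contact_force: [0.7, -2.0, 5.1]
width: 0.0191
```

```bash
python3 - <<'E'
from h import *
s=arm.state();print(s['time'],s['tcp_pos']);print(s['eef_rot'],s['contact_force'],s['torque'],s['width'])
d=s['tcp_pos'][:2]-[.5133,-.1905];print(-.2274*d[0]+.9738*d[1]+.0746,-.9738*d[0]-.2274*d[1])
f=grab('side','side6');f=grab('top','top6');a=cv2.imread('pics/side6.png');b=cv2.imread('pics/top6.png')
cv2.imwrite('pics/s6t6.png',np.hstack([cv2.resize(a[230:400,250:400],(400,453)),cv2.resize(b[130:243,330:430],(400,453))]))
E
```

```text
9.4833 [ 0.5184 -0.203   0.0563]
[[-0.9748 -0.2232 -0.0018]
 [-0.2231  0.9745  0.0225]
 [-0.0033  0.0223 -0.9997]] [ 0.7441 -2.0112  5.0961] [-0.2023  0.0399 -0.0613] 0.019124285673960448
0.06124135522252204 -0.002151028937066262
```

View pics/s6t6.png

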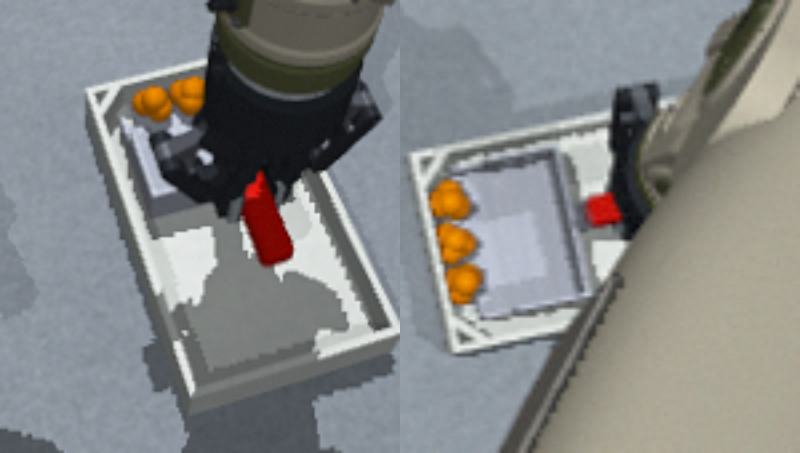

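>>> {"fn": "jog_arm", "kwargs": {
  "steps": [
    [-0.5,2,0,0,0,0],
    [-0.4,1.7,0,0,0,0],
    [0,0,0,0,0,0]
  ]
}}

```text
time: 9.83
tcp_pos: [0.5177, -0.1998, 0.0563]
eef_rot: [[-0.975, -0.223, -0.002], [-0.223, 0.975, 0.022], [-0.003, 0.022, -1.0]]
contact_force: [0.3, -1.9, 6.3]
width: 0.0189
```

>>> {"fn": "jog_arm", "kwargs": {
  "steps": [
    [0.7,-3.0,-0.4,3.41,0.78,0],
    [0.7,-2.9,-0.7,3.41,0.78,0],
    [0.6,-2.7,-0.9,3.41,0.78,0],
    [0.6,-2.6,-1.1,3.41,0.78,0],
    [0.6,-2.5,-1.2,3.41,0.78,0],
    [0.5,-2.3,-1.4,3.41,0.78,0],
    [0.5,-2.1,-1.6,3.41,0.78,0],
    [0.5,-2.0,-1.8,3.41,0.78,0]
  ]
}}

```text
time: 10.5
tcp_pos: [0.521, -0.2192, 0.0452]
eef_rot: [[-0.975, -0.194, -0.109], [-0.223, 0.848, 0.481], [-0.001, 0.493, -0.87]]
contact_force: [0.0, 0.0, -2.1]
width: 0.0193
```

```bash
python3 - <<'E'
from h import *
s=arm.state();print(s['time'],s['tcp_pos'],s['qpos']);print(s['eef_rot'],s['contact_force'],s['torque'],s['width'])
f=grab('side','side7');f=grab('top','top7');a=cv2.imread('pics/side7.png');b=cv2.imread('pics/top7.png')
cv2.imwrite('pics/s7t7.png',np.hstack([cv2.resize(a[230:400,250:400],(400,453)),cv2.resize(b[130:243,330:430],(400,453))]))
E
```

```text
10.5 [ 0.521  -0.2192  0.0452] [-0.7021  0.7305  0.1314  1.3969  0.3014 -2.5635]
[[-0.9748 -0.1944 -0.1091]
 [-0.2229  0.8479  0.4811]
 [-0.001   0.4933 -0.8699]] [ 0.0146  0.0306 -2.0739] [-0.7672 -0.1667 -0.0086] 0.019265020203562643
```

View pics/s7t7.png

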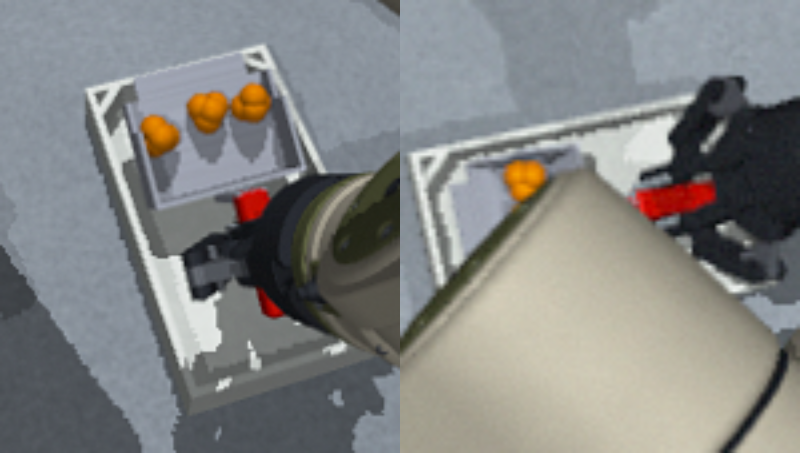

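>>> {"fn": "jog_arm", "kwargs": {
  "steps": [
    [0,0,8,0,0,0],
    [0,0,15,0,0,0],
    [0,0,20,0,0,0],
    [0,0,20,0,0,0],
    [0,0,20,0,0,0],
    [0,0,17,0,0,0],
    [0,0,10,0,0,0],
    [0,0,0,0,0,0]
  ]
}}

```text
time: 11.27
tcp_pos: [0.5215, -0.2184, 0.1588]
eef_rot: [[-0.975, -0.197, -0.106], [-0.224, 0.851, 0.476], [-0.004, 0.487, -0.873]]
contact_force: [-0.5, -0.4, -2.2]
width: 0.019
```

```bash
python3 - <<'E'
from h import *
s=arm.state();print(s['time'],s['tcp_pos'],s['qpos']);print(s['eef_rot'],s['contact_force'],s['torque'],s['width'])
f=grab('side','side8');f=grab('top','top8');a=cv2.imread('pics/side8.png');b=cv2.imread('pics/top8.png')
cv2.imwrite('pics/s8t8.png',np.hstack([cv2.resize(a[180:350,250:400],(400,453)),cv2.resize(b[130:243,330:430],(400,453))]))
E
```

```text
11.2667 [ 0.5215 -0.2184  0.1588] [-0.6996  0.6445  0.2693  1.6133  0.3002 -2.5615]
[[-0.9746 -0.1974 -0.1061]
 [-0.2241  0.8505  0.4758]
 [-0.0037  0.4875 -0.8731]] [-0.4887 -0.3718 -2.236 ] [-0.8176 -0.189  -0.0201] 0.018951946769373146
```

View pics/s8t8.png

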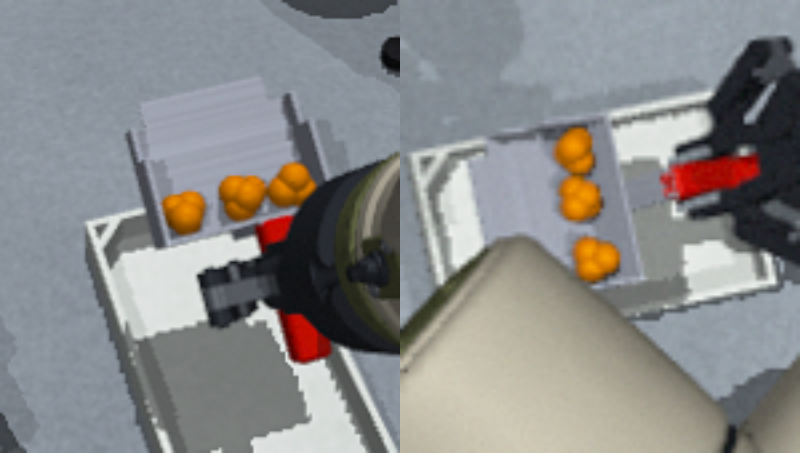

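>>> {"fn": "jog_arm", "kwargs": {
  "steps": [
    [0,10,0,0,0,0],
    [0,18,0,0,0,0],
    [0,25,0,0,0,0],
    [0,25,0,0,0,0],
    [0,25,0,0,0,0],
    [0,25,0,0,0,0],
    [0,25,0,0,0,0],
    [0,25,0,0,0,0]
  ]
}}

```text
time: 12.03
tcp_pos: [0.5192, -0.0381, 0.1539]
eef_rot: [[-0.975, -0.193, -0.112], [-0.223, 0.848, 0.481], [0.002, 0.494, -0.87]]
contact_force: [-0.1, -0.9, -2.1]
width: 0.0192
```

>>> {"fn": "jog_arm", "kwargs": {
  "steps": [
    [0,25,0,0,0,0],
    [0,25,0,0,0,0],
    [0,25,0,0,0,0],
    [0,25,0,0,0,0],
    [0,22,0,0,0,0],
    [0,18,0,0,0,0],
    [0,12,0,0,0,0],
    [0,8,0,0,0,0]
  ]
}}

```text
time: 12.7
tcp_pos: [0.519, 0.1214, 0.1543]
eef_rot: [[-0.974, -0.195, -0.113], [-0.225, 0.848, 0.48], [0.002, 0.493, -0.87]]
contact_force: [1.0, -0.1, -2.0]
width: 0.0186
```

>>> {"fn": "jog_arm", "kwargs": {
  "steps": [
    [0,0,0,0,0,0],
    [0,0,0,0,0,0]
  ]
}}

```text
time: 12.87
tcp_pos: [0.5201, 0.1196, 0.1548]
eef_rot: [[-0.975, -0.194, -0.111], [-0.224, 0.849, 0.479], [0.001, 0.492, -0.871]]
contact_force: [0.2, 0.4, -2.3]
width: 0.0191
```

```bash
python3 - <<'E'
from h import *
s=arm.state();print(s['time'],s['tcp_pos'],s['qpos']);print(s['eef_rot'],s['contact_force'],s['torque'],s['width'])
f=grab('side','side9');w=scoop_pts(s,OUT);print(w[:2]);a=draw(f,w);f=grab('top','top9');b=draw(f,w)
cv2.imwrite('pics/s9t9.png',np.hstack([cv2.resize(a[70:240,230:380],(400,453)),cv2.resize(b[130:262,180:297],(400,453))]))
E
```

```text
12.8667 [0.5201 0.1196 0.1548] [-0.1889  0.3918 -0.1389  1.2646  0.4668 -2.0386]
[[-0.9747 -0.1943 -0.1107]
 [-0.2237  0.8487  0.4793]
 [ 0.0008  0.492  -0.8706]] [ 0.2118  0.4411 -2.3088] [-0.7683 -0.2061 -0.0017] 0.019058312449924317
[[0.4541 0.2328 0.1677]
 [0.5301 0.2503 0.1676]]
```

View pics/s9t9.png

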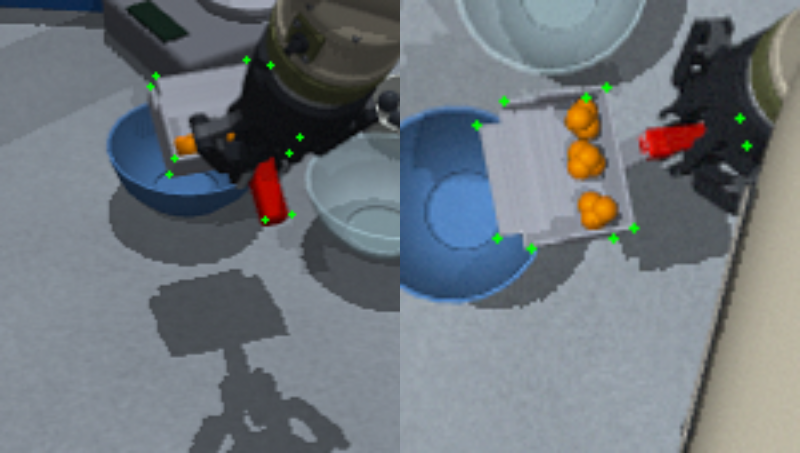

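```bash
cat > plan.py <<'E'
from h import *
s=arm.state();R=s['eef_rot'];p=s['tcp_pos']*1000
B=np.array([487,285.]);m=np.array([R[1,0]*1.,-R[0,0]]);m/=np.linalg.norm(m);ly=np.array([-m[1],m[0]])
PB=1.6
def tcp(th,lm,lz,lat=0):
    a=np.radians(th);c,q=np.cos(a),np.sin(a);v=np.array([-115.9,50.5+0])  # tcp rel lip bottom in scoop frame (incl. in-grip offset)
    # tcp local z: scoop 51.9+1.4 ; x -75.3+.66
    v=np.array([-114.6,53.3]);mm=c*v[0]-q*v[1];zz=q*v[0]+c*v[1]
    return np.r_[B+m*(lm+mm)+ly*lat,lz+zz]
th0=np.degrees(np.arcsin(R[2,1]))-PB
wp=[(27.9,-45,164),(0,-25,85),(-20,-20,72),(-45,-18,68),(-55,-18,68)]
n=[8,5,10,4]
cur=p;cth=th0;print('th0',th0,p,tcp(*wp[0]))
ax=-R[:,0]
for i,k in enumerate(n):
    a,b=np.array(wp[i]),np.array(wp[i+1])
    for j in range(1,k+1):
        w=a+(b-a)*j/k;t=tcp(*w);d=t-cur;dt=w[0]-cth
        print(i,np.round(d,1),np.round(ax*dt,2));cur=t;cth=w[0]
E
python3 plan.py
```

```text
th0 27.86589862512486 [520.6008 118.8048 154.9624] [525.0391 118.0587 157.48  ]
0 [3.9 1.5 0.3] [-3.37 -0.77  0.  ]
0 [-0.6  2.7 -2.2] [-3.4  -0.77  0.  ]
0 [-0.7  3.2 -2.2] [-3.4  -0.77  0.  ]
0 [-0.8  3.6 -2.3] [-3.4  -0.77  0.  ]
0 [-0.9  4.1 -2.4] [-3.4  -0.77  0.  ]
0 [-1.   4.5 -2.5] [-3.4  -0.77  0.  ]
0 [-1.1  5.  -2.6] [-3.4  -0.77  0.  ]
0 [-1.2  5.4 -2.8] [-3.4  -0.77  0.  ]
1 [-1.1  4.9  5.3] [-3.9  -0.89  0.  ]
1 [-1.2  5.4  5. ] [-3.9  -0.89  0.  ]
1 [-1.3  5.9  4.6] [-3.9  -0.89  0.  ]
1 [-1.5  6.4  4.3] [-3.9  -0.89  0.  ]
1 [-1.6  6.8  3.9] [-3.9  -0.89  0.  ]
2 [-0.9  4.1  3.4] [-2.44 -0.56  0.  ]
2 [-1.   4.2  3.2] [-2.44 -0.56  0.  ]
2 [-1.   4.4  3.1] [-2.44 -0.56  0.  ]
2 [-1.   4.5  2.9] [-2.44 -0.56  0.  ]
2 [-1.1  4.7  2.7] [-2.44 -0.56  0.  ]
2 [-1.1  4.8  2.5] [-2.44 -0.56  0.  ]
2 [-1.1  4.9  2.3] [-2.44 -0.56  0.  ]
2 [-1.1  5.   2. ] [-2.44 -0.56  0.  ]
2 [-1.2  5.1  1.8] [-2.44 -0.56  0.  ]
2 [-1.2  5.2  1.6] [-2.44 -0.56  0.  ]
3 [-1.2  5.1  1.8] [-2.44 -0.56  0.  ]
3 [-1.2  5.2  1.5] [-2.44 -0.56  0.  ]
3 [-1.2  5.2  1.3] [-2.44 -0.56  0.  ]
3 [-1.2  5.3  1.1] [-2.44 -0.56  0.  ]
```

>>> {"fn": "jog_arm", "kwargs": {
  "steps": [
    [3.9,1.5,0.3,-3.4,-0.77,0],
    [-0.6,2.7,-2.2,-3.4,-0.77,0],
    [-0.7,3.2,-2.2,-3.4,-0.77,0],
    [-0.8,3.6,-2.3,-3.4,-0.77,0],
    [-0.9,4.1,-2.4,-3.4,-0.77,0],
    [-1.0,4.5,-2.5,-3.4,-0.77,0],
    [-1.1,5.0,-2.6,-3.4,-0.77,0],
    [-1.2,5.4,-2.8,-3.4,-0.77,0]
  ]
}}

```text
time: 13.63
tcp_pos: [0.5185, 0.1487, 0.1387]
eef_rot: [[-0.975, -0.22, -0.006], [-0.221, 0.975, 0.024], [0.0, 0.025, -1.0]]
contact_force: [-0.1, -0.3, -2.4]
width: 0.0191
```

```bash
python3 - <<'E'
from h import *
s=arm.state();print(s['time'],s['tcp_pos'],s['qpos']);print(s['eef_rot'],s['contact_force'],s['torque'],s['width'])
f=grab('side','side10');w=scoop_pts(s,OUT);print(w[:2]);a=draw(f,w);f=grab('top','top10');b=draw(f,w)
cv2.imwrite('pics/s10t10.png',np.hstack([cv2.resize(a[70:240,230:380],(400,453)),cv2.resize(b[130:262,160:277],(400,453))]))
E
```

```text
13.6333 [0.5185 0.1487 0.1387] [ 0.1163  0.2909 -0.217   1.0659  0.025  -1.6769]
[[-0.9754 -0.2205 -0.0059]
 [-0.2206  0.9751  0.0245]
 [ 0.0004  0.0252 -0.9997]] [-0.1325 -0.2713 -2.4028] [-0.0781 -0.0396 -0.0355] 0.019100504508777195
[[0.4547 0.2537 0.0913]
 [0.5308 0.2709 0.0912]]
```

View pics/s10t10.png

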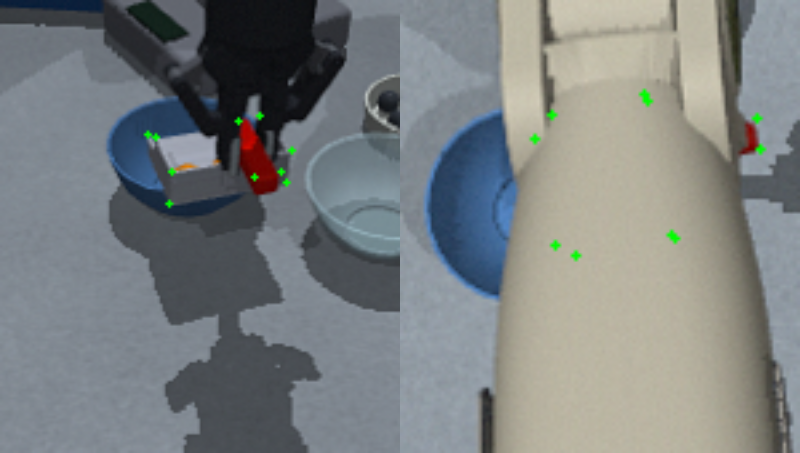

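>>> {"fn": "jog_arm", "kwargs": {
  "steps": [
    [-1.1,4.9,5.3,-3.9,-0.89,0],
    [-1.2,5.4,5.0,-3.9,-0.89,0],
    [-1.3,5.9,4.6,-3.9,-0.89,0],
    [-1.5,6.4,4.3,-3.9,-0.89,0],
    [0,0,0,0,0,0]
  ]
}}

```text
time: 14.15
tcp_pos: [0.5128, 0.1737, 0.1578]
eef_rot: [[-0.974, -0.218, 0.054], [-0.224, 0.944, -0.243], [0.002, -0.249, -0.969]]
contact_force: [-0.0, -0.7, -3.0]
width: 0.0188
```

```bash
python3 - <<'E'
from h import *
s=arm.state();print(s['time'],s['tcp_pos'],s['qpos']);print(s['eef_rot'],s['contact_force'],s['torque'],s['width'])
f=grab('side','side11');w=scoop_pts(s,OUT);print(w[:2]);a=f['image'][:,:,::-1]
cv2.imwrite('pics/s11.png',np.hstack([cv2.resize(a[70:220,230:380],(600,600),interpolation=cv2.INTER_CUBIC)]))
E
```

```text
14.15 [0.5128 0.1737 0.1578] [ 0.316   0.318  -0.1541  1.1236 -0.25   -1.4783]
[[-0.9745 -0.2179  0.054 ]
 [-0.2244  0.9438 -0.2427]
 [ 0.0019 -0.2486 -0.9686]] [-0.027  -0.713  -3.0175] [0.2487 0.0031 0.0446] 0.018768020869494667
[[0.4524 0.2615 0.0804]
 [0.5284 0.279  0.0802]]
```

View pics/s11.png

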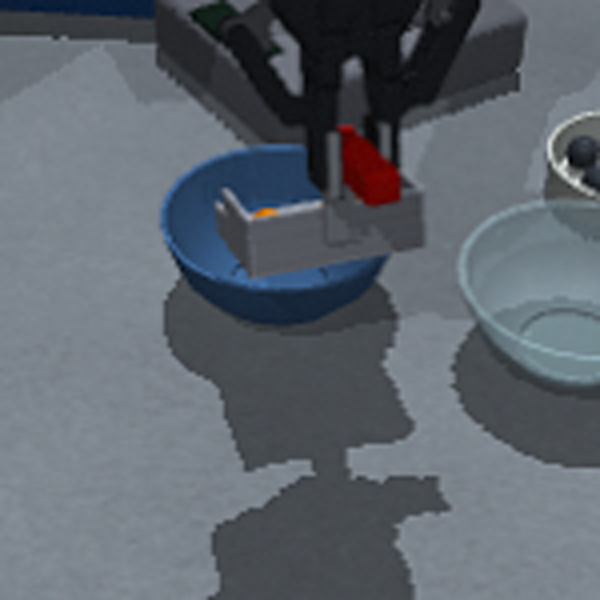

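>>> {"fn": "jog_arm", "kwargs": {
  "steps": [
    [-1.6,6.8,3.9,-3.9,-0.89,0],
    [-0.9,4.1,3.4,-2.44,-0.56,0],
    [-1.0,4.2,3.2,-2.44,-0.56,0],
    [-1.0,4.4,3.1,-2.44,-0.56,0],
    [-1.0,4.5,2.9,-2.44,-0.56,0],
    [-1.1,4.7,2.7,-2.44,-0.56,0]
  ]
}}

```text
time: 14.7
tcp_pos: [0.5069, 0.1996, 0.1768]
eef_rot: [[-0.976, -0.189, 0.111], [-0.219, 0.837, -0.501], [0.002, -0.514, -0.858]]
contact_force: [0.2, 0.7, -2.1]
width: 0.019
```

>>> {"fn": "jog_arm", "kwargs": {
  "steps": [
    [-1.1,4.8,2.5,-2.44,-0.56,0],
    [-1.1,4.9,2.3,-2.44,-0.56,0],
    [-1.1,5.0,2.0,-2.44,-0.56,0],
    [-1.2,5.1,1.8,-2.44,-0.56,0],
    [-1.2,5.2,1.6,-2.44,-0.56,0],
    [0,0,0,0,0,0]
  ]
}}

```text
time: 15.2
tcp_pos: [0.5004, 0.2257, 0.1851]
eef_rot: [[-0.975, -0.164, 0.148], [-0.221, 0.708, -0.671], [0.005, -0.687, -0.726]]
contact_force: [0.4, 0.1, -1.8]
width: 0.0189
```

```bash
python3 - <<'E'
from h import *
s=arm.state();print(s['time'],s['tcp_pos'],s['qpos']);print(s['eef_rot'],s['contact_force'],s['torque'],s['width'])
f=grab('side','side12');w=scoop_pts(s,OUT);print(w[:2]);a=f['image'][:,:,::-1]
b=grab('top','top12')['image'][:,:,::-1]
cv2.imwrite('pics/s12.png',np.hstack([cv2.resize(a[70:220,230:380],(400,400),interpolation=cv2.INTER_CUBIC),cv2.resize(b[110:260,140:290],(400,400))]))
E
```

```text
15.2 [0.5004 0.2257 0.1851] [ 0.6244  0.5674  0.0977  1.4598 -0.683  -1.0423]
[[-0.9753 -0.1638  0.148 ]
 [-0.2207  0.7076 -0.6712]
 [ 0.0052 -0.6873 -0.7263]] [ 0.3713  0.0586 -1.7814] [0.8764 0.1954 0.0027] 0.01894046666792335
[[0.451  0.2648 0.0694]
 [0.527  0.2821 0.069 ]]
```

View pics/s12.png

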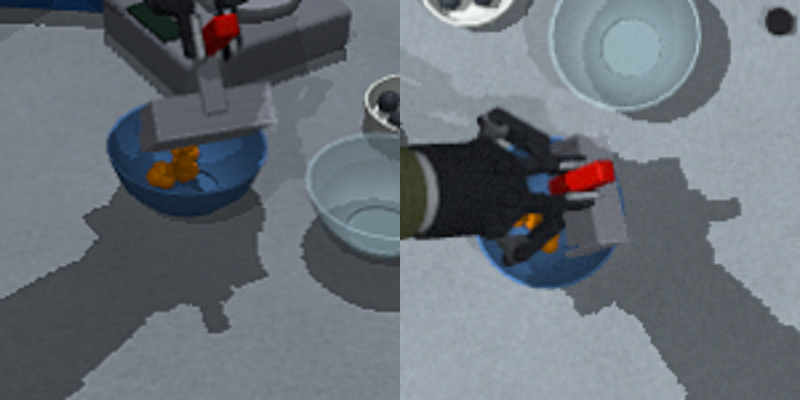

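```bash
python3 - <<'E'
import cv2
a=cv2.imread('pics/side12.png')
cv2.imwrite('pics/s12z.png',cv2.resize(a[95:160,260:345],None,fx=8,fy=8,interpolation=cv2.INTER_CUBIC))
E
```

```text
(no output)
```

View pics/s12z.png

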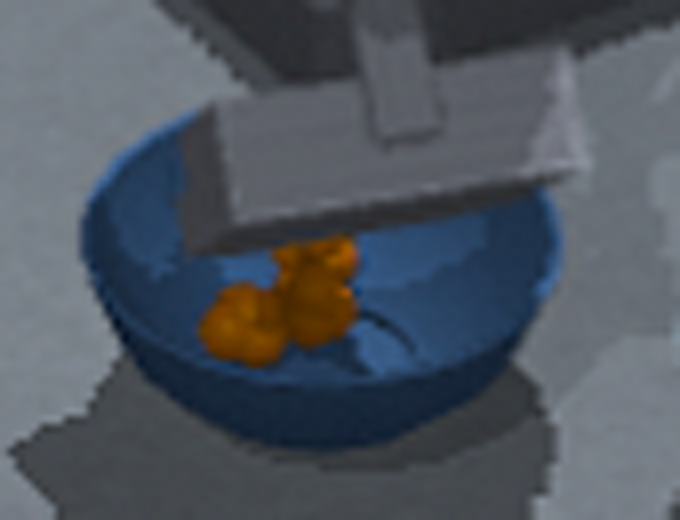

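>>> {"fn": "jog_arm", "kwargs": {
  "steps": [
    [0,0,10,0,0,0],
    [0,0,20,0,0,0],
    [0,0,25,0,0,0],
    [0,-5,20,0,0,0],
    [0,-15,0,6.27,1.42,0],
    [0,-20,0,6.27,1.42,0],
    [0,-25,0,6.27,1.42,0],
    [0,-25,0,6.27,1.42,0]
  ]
}}

```text
time: 15.97
tcp_pos: [0.5012, 0.1351, 0.2647]
eef_rot: [[-0.975, -0.212, 0.073], [-0.224, 0.93, -0.29], [-0.006, -0.299, -0.954]]
contact_force: [0.0, -0.7, -2.2]
width: 0.019
```

>>> {"fn": "jog_arm", "kwargs": {
  "steps": [
    [-4,-25,0,6.27,1.42,0],
    [-8,-25,0,6.27,1.42,0],
    [-8,-25,0,6.27,1.42,0],
    [-8,-15,0,0,0,0],
    [-7,-8,0,0,0,0],
    [0,0,0,0,0,0]
  ]
}}

```text
time: 16.47
tcp_pos: [0.4643, 0.0353, 0.2634]
eef_rot: [[-0.976, -0.218, -0.004], [-0.218, 0.976, 0.026], [-0.002, 0.026, -1.0]]
contact_force: [-0.3, -0.3, -2.1]
width: 0.0192
```

```bash
python3 - <<'E'
from h import *
s=arm.state();print(s['time'],s['tcp_pos'],s['qpos']);print(s['eef_rot'],s['contact_force'],s['torque'],s['width'])
f=grab('side','side13');a=f['image'][:,:,::-1]
b=grab('top','top13')['image'][:,:,::-1]
cv2.imwrite('pics/s13.png',np.hstack([cv2.resize(a[50:200,230:380],(400,400),interpolation=cv2.INTER_CUBIC),cv2.resize(b[120:270,140:290],(400,400))]))
E
```

```text
16.4667 [0.4643 0.0353 0.2634] [-0.1133  0.0958 -0.149   1.3329  0.0253 -1.9035]
[[-0.976  -0.2175 -0.004 ]
 [-0.2176  0.9757  0.0259]
 [-0.0017  0.0262 -0.9997]] [-0.3104 -0.3252 -2.0586] [-0.078   0.0446  0.0084] 0.01915391661245972
```

View pics/s13.png

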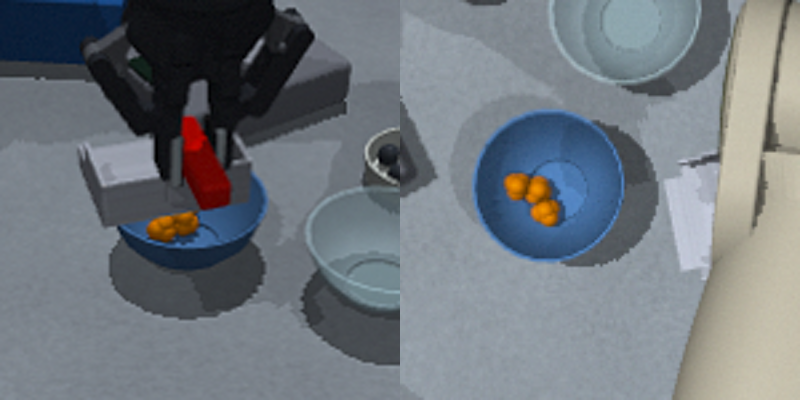

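>>> {"fn": "jog_arm", "kwargs": {
  "steps": [
    [0,0,-8,0,0,-7.1],
    [0,0,-8,0,0,-7.1],
    [0,0,-8,0,0,-7.1],
    [0,0,-8,0,0,-7.1],
    [0,0,-8,0,0,-7.1],
    [0,0,-8,0,0,-7.1],
    [0,0,-8,0,0,-7.1],
    [0,0,-8,0,0,-7.1]
  ]
}}

```text
time: 17.23
tcp_pos: [0.4659, 0.04, 0.1978]
eef_rot: [[-0.718, 0.695, 0.02], [0.696, 0.718, 0.019], [-0.001, 0.028, -1.0]]
contact_force: [-0.3, 0.3, -2.3]
width: 0.019
```

>>> {"fn": "jog_arm", "kwargs": {
  "steps": [
    [0,0,-12,0,0,-7.1],
    [0,0,-12,0,0,-7.1],
    [0,0,-12,0,0,-7.1],
    [0,0,-12,0,0,-7.1],
    [0,0,-12,0,0,-7.1],
    [0,0,-12,0,0,-7.1],
    [0,0,-12,0,0,-7.1],
    [0,0,-8,0,0,-7.1]
  ]
}}

```text
time: 17.9
tcp_pos: [0.4653, 0.0402, 0.1051]
eef_rot: [[0.189, 0.982, 0.026], [0.982, -0.189, -0.005], [-0.0, 0.026, -1.0]]
contact_force: [-0.8, 0.0, -1.4]
width: 0.0192
```

>>> {"fn": "jog_arm", "kwargs": {
  "steps": [
    [0,0,-15,0,0,0],
    [0,0,-15,0,0,0],
    [0,0,-10,0,0,0],
    [0,0,-5,0,0,0],
    [0,0,0,0,0,0]
  ]
}}

```text
time: 18.32
tcp_pos: [0.4649, 0.0396, 0.06]
eef_rot: [[0.184, 0.983, 0.024], [0.983, -0.184, -0.005], [-0.001, 0.025, -1.0]]
contact_force: [0.3, -0.7, -2.0]
width: 0.0192
```

>>> {"fn": "jog_arm", "kwargs": {
  "steps": [
    [0,0,-4,0,0,0],
    [0,0,-2.5,0,0,0],
    [0,0,0,0,0,0]
  ]
}}

```text
time: 18.57
tcp_pos: [0.4659, 0.0382, 0.0547]
eef_rot: [[0.186, 0.982, 0.027], [0.983, -0.186, -0.006], [-0.001, 0.028, -1.0]]
contact_force: [-1.3, 0.5, -2.5]
width: 0.0191
```

>>> {"fn": "jog_arm", "kwargs": {
  "steps": [
    [0,0,-1.5,0,0,0],
    [0,0,0,0,0,0]
  ]
}}

```text
time: 18.73
tcp_pos: [0.4659, 0.0378, 0.0533]
eef_rot: [[0.187, 0.982, 0.027], [0.982, -0.187, -0.006], [-0.001, 0.028, -1.0]]
contact_force: [0.3, -0.1, -1.8]
width: 0.0189
```

>>> {"fn": "jog_arm", "kwargs": {
  "steps": [
    [0,0,-1.5,0,0,0],
    [0,0,0,0,0,0]
  ]
}}

```text
time: 18.9
tcp_pos: [0.4657, 0.0378, 0.0516]
eef_rot: [[0.187, 0.982, 0.027], [0.982, -0.187, -0.006], [-0.001, 0.027, -1.0]]
contact_force: [0.5, -0.2, -1.1]
width: 0.0189
```

>>> {"fn": "jog_arm", "kwargs": {
  "steps": [
    [0,0,-0.8,0,0,0],
    [0,0,0,0,0,0]
  ]
}}

```text
time: 19.07
tcp_pos: [0.4657, 0.0377, 0.0514]
eef_rot: [[0.187, 0.982, 0.027], [0.982, -0.187, -0.006], [-0.001, 0.028, -1.0]]
contact_force: [-2.2, 0.2, 4.4]
width: 0.0189
```

Contact. Release slowly and rise.

>>> {"fn": "jog_arm", "kwargs": {
  "steps": [
    [0,0,0,0,0,0],
    [0,0,0,0,0,0],
    [0,0,0,0,0,0],
    [0,0,0,0,0,0],
    [0,0,0,0,0,0],
    [0,0,0,0,0,0],
    [0,0,0,0,0,0],
    [0,0,0,0,0,0]
  ],
  "fingers": -1
}}

```text
time: 19.73
tcp_pos: [0.4657, 0.0379, 0.0508]
eef_rot: [[0.187, 0.982, 0.027], [0.982, -0.187, -0.006], [-0.001, 0.027, -1.0]]
contact_force: [-0.1, -0.4, -0.0]
width: 0.0855
```

>>> {"fn": "jog_arm", "kwargs": {
  "steps": [
    [0,0,10,0,0,0],
    [0,0,20,0,0,0],
    [0,0,30,0,0,0],
    [0,0,30,0,0,0],
    [-10,-10,30,0,0,0],
    [-15,-30,20,0,0,0],
    [-15,-35,0,0,0,0],
    [-15,-35,0,0,0,0]
  ]
}}

```text
time: 20.4
tcp_pos: [0.4112, -0.0731, 0.1927]
eef_rot: [[0.184, 0.982, 0.031], [0.983, -0.184, -0.007], [-0.001, 0.031, -1.0]]
contact_force: [0.1, -1.6, -0.1]
width: 0.0856
```

>>> {"fn": "jog_arm", "kwargs": {
  "steps": [
    [-5,-38,5,0,0,0],
    [0,-38,5,0,0,0],
    [0,-38,0,0,0,0],
    [0,-38,0,0,0,0],
    [0,-38,0,0,0,0],
    [0,-30,0,0,0,0],
    [0,-15,0,0,0,0],
    [0,0,0,0,0,0]
  ]
}}

```text
time: 21.07
tcp_pos: [0.4056, -0.3101, 0.2004]
eef_rot: [[0.19, 0.981, 0.027], [0.982, -0.19, -0.006], [-0.001, 0.027, -1.0]]
contact_force: [0.2, 0.5, 1.2]
width: 0.0851
```

```bash
python3 - <<'E'
from h import *
s=arm.state();print(s['time'],s['tcp_pos'],s['contact_force'],s['width'])
a=grab('side','side14')['image'][:,:,::-1]
b=grab('top','top14')['image'][:,:,::-1]
E
```

```text
21.0667 [ 0.4056 -0.3101  0.2004] [0.1692 0.5366 1.228 ] 0.08512222933459578
```

View pics/side14.png

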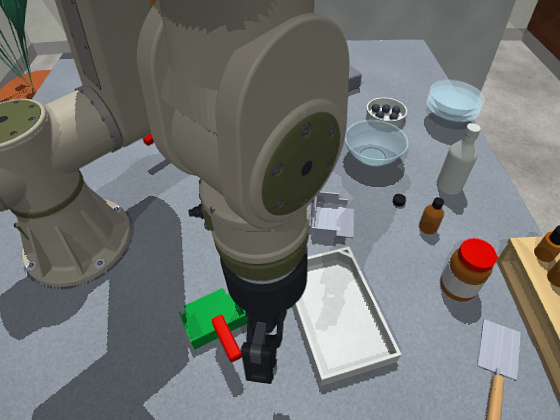

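View pics/top14.png

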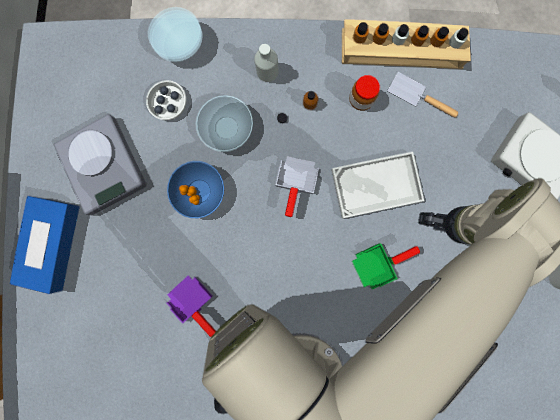

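```bash
python3 - <<'E'
from bench import arm
print(arm.close_job())
E
```

```text
the job is handed in; nothing more can be done
None
```

I scooped the three amber lumps out of the tray, tipped them into the blue bowl and laid the scoop back on the table close to where it started. I handed the job in at about 21 s; no verdict was reported.

- **Scooping:** I gripped the scoop by its red handle, pushed the pan under the lumps up to the tray's +x wall and carried them with the mouth tilted up about 28°. The fingers stayed on the handle, away from the lumps.
- **Tipping:** The lip was about 7 cm above the table, just over the bowl's 6 cm rim, and I tipped slowly to about 45° down. The pictures show all three lumps in the bowl.
- **Last checks:** The top picture shows three lumps in the upright blue bowl, an empty tray, and the scoop flat, right way up and clear of the tray. The gripper is open and away from everything. In the last side picture the arm hid the bowl and part of the scoop, so those two rest on the top picture alone.
- **Small disagreement:** The scoop sat about 1.6° mouth-down in the grip compared with my model. I allowed for that when setting it down and when tipping. The highest reading on the tool at the end of any move was about 7 N.

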